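# Press a shoe heel onto its rubber tip in a sprung jig

## Task

In the small metal pressing jig a glued rubber heel tip is waiting on a sprung plunger: slide the jig's cover fully open, stand the tallest of the three loose wooden heels lengthways in the nest, and press it straight down until the plunger meets its hard stop, firmly but without forcing it any harder once it stops. Finish while still holding the heel down against the stop (do not let go), and leave the other things on the bench where they are.

Things in the scene. Friction and masses are not known exactly. Their poses are not given: they have to be found in the camera images.
- jig: metal pressing jig fixed to the bench: block 88 wide (x) x 178 long (y), deck top 50 mm above the bench; two steel rails along y, 30 to 44 mm either side of the middle line, tops at 59 mm; low feet out to x = +-60. Origin under the block's middle, on the bench; z up, +y = the way the cover opens. Nest at the -y end, plain deck at the +y end. Carries cover and plunger
- nest (a point): centre of the nest's mouth, level with the deck (50 mm above the bench), at x 0, y -45 mm of the jig, same axes. A rectangular well with upright walls, 52 mm (x) by 60 mm (y). The plunger's pad in it (black rubber, 44 x 52 mm) lies 10 mm below the deck at rest, 24 mm at the hard stop. Under the cover at the start
- plunger (a joint): sprung plunger in the nest: 0 = up, at rest; grows downward to 0.014 m at the hard stop. The spring pushes up with about 6 N at 0 and 11 N at the stop; it returns when let go
- cover (a joint): sliding flat cover of the jig: 0 = closed over the nest, grows along the jig's +y to 0.078 m = fully open, where it ends 12 mm clear of the nest. It starts between 0 and 0.012. About 1.5 N of friction; it stays where it is left
- cover_grip (a point): middle of the top of the cover's grip, 80.5 mm above the bench: upright dark rib 12 mm thick (jig's y), 44 mm wide (x), 25 mm high, on the middle of the cover plate (67 x 74 mm, top 55.5 mm above the bench). Moves with the cover; axes as the jig's
- heel_tall: the tallest loose heel: wooden block of D-shaped plan, 44 mm wide (its x) x 52 mm long (its y; the flat end at -26, the rounded end, radius 22, at +26), 60 mm tall, straight-sided, about 0.1 kg, standing on the bench. Origin: centre of its underside, z up. It fits the nest lengthways, its y along the jig's y, either way round
- heel_low: low loose heel, same plan (44 x 52 mm) but 28 mm tall, standing on the bench; origin at the centre of its underside. Not to be moved
- heel_round: round waisted loose heel, 48 mm across, 42 mm tall, on the bench; origin at the centre of its underside. Not to be moved
- hammer: hammer lying on the far side of the bench. Not to be moved
- awl: small hand tool like a screwdriver, lying to the left of the jig. Not to be moved
- brush: glue brush lying on the right of the bench. Not to be moved
- jar: lidded glue jar, 66 mm across, 90 mm high, standing at the back right; origin under its middle. Not to be moved
- tin: small round tin, 52 mm across, 50 mm high, standing beyond the gap between jig and heels; origin under its middle. Not to be moved
Mind the look-alikes: they are no part of the job. What is shaped like the heel_tall but blue or purple is not meant.

How it is judged:
By the outcome, as a careful person would: the job done as asked, in the order asked, and still so for the second after the job is handed in, while the arm keeps its last pose, push and grip.
It also fails if it takes over 54 s, if anything falls off the work surface, if the arm or the gripper's body presses on something with over 40 N, if the wrist force passes 120 N, or if a joint passes its speed limit or range.

## Robot

A 6-joint arm with a two-finger parallel gripper is mounted at the origin on the work surface. World frame = base frame: x ahead of the robot, y to its left, z up, the work surface at z = 0. Lengths are in m, angles in rad, forces in N, time in s.
With the tool pointing down it reaches from about 0.325 to 0.85 m from the base axis. Payload 4.4 kg.
Tool frame: the origin (TCP) lies midway between the tips of the shut fingers; the grasp point (between the pads) lies 19 mm behind it (arm.grip_depth is the distance from the TCP to the grasp point, in m); z points along the fingers, y is the line along which they close (so a half turn about z gives the same grasp; the last joint's range is limited). The gripper opens to 94 mm and grips with 3 to 60 N. Pads are 16 mm wide; open, the fingers measure 119 mm over their backs; the gripper's body (75 mm by 177 mm) begins 78 mm behind the grasp point.
Start: joints at [-1.323, 0.207, 1.542, -0, 1.393, -0.15], TCP at [0.223, -0.53, 0.205] pointing down, gripper open.
Joint ranges: [-2.73, 2.73], [-0.86, 2.22], [0.23, 2.46], [-1.11, 4.25], [0.08, 2.63], [-2.82, 2.82]. Speed limits (rad/s): [2.79, 2.79, 3.14, 3.14, 3.14, 3.14].

## Interface

Orientations are given as a 3x3 rotation matrix whose columns are the frame's x, y, z axes.
In Python, from cell import arm gives the robot as it stands.
- The arm moves only by the tool send_rows, never from a script. Its argument "commands" is one flat list of numbers, 7 for each row, row after row: the turn, a rotation vector about the tool's x, y, z in units of 8 degrees (1.0 is 8 degrees), then the shift along the tool's x, y, z in units of 40 mm (1.0 is 40 mm), then the opening, from -1 (shut) to 1 (fully open). In form: [rx, ry, rz, tx, ty, tz, gripper, rx, ry, rz, tx, ty, tz, gripper, ...]. A call has 1 to 12 rows; each row shifts and turns the commanded pose from where the row before left it, along the tool's axes as they then stand; what a row does not reach is not made up. A row lasts 1/8 s, in which the tool goes at most 62.5 mm and 10.7 degrees, less where a joint would pass 70% of its speed; a pose out of reach is approached as far as the arm can. A call is refused whole if a number of a shift passes 1 or a number of a turn 1, either way. A call with a gripper value outside its range is refused whole. The fingers move at their own pace and stop on an object; "grip_force" is the grip in N (left out, the last holds). Time passes only in rows, so rows that do not move let the fingers close. It gives the time, the measured TCP pose, the force, the opening and the grip force at its end, in the units of the state.
- arm.get_state(): the state, without advancing time (a new reading comes with each control period).
- arm.camera(name): name is "scene" or "top" or "wrist"; returns a dict with "image" (400x640x3 uint8, red, green, blue), "range_z" (400x640 float32, m along the optical axis (not along the pixel's ray), 0 where there is no reading), "fx", "fy", "cx", "cy" (pixels), "k1" (the pictures are not rectified: a ray, as slopes to the right and down, at radius r is drawn at 1 + k1 r^2 times it, then the intrinsics apply), "R" (3x3) and "t" (3): a world point X has camera coordinates R X + t; the wrist camera has in their place "hand_eye" (4x4, takes a point from camera to tool coordinates, whose origin is the TCP and whose axes are the flange's). Camera axes: x right, y down, z forward; pixel columns grow to the right and rows downward; lengths in m; the calibration is good to about 2 mm. A picture is of the moment at which its call begins: read the wrist's pose just before it.
- arm.finish_job(): hands the job in; it is judged then, once.
Trained networks look in a picture, given as the dict that the camera call returned (one of the last four; its "shot" number tells which), for a name from the list of things; names that differ only in an ending like _2 or _b are one class to them, and where a whole thing is asked for, a point or a joint stands for the part that bears it (a point fixed in the world has none). Each returns a list of dicts, best first, with "conf" (0 to 1); they miss things now and then, are a little off and sometimes report something else, mostly with a low value. They report only what shows in the picture. A call takes as long as a camera call. They do not tell look-alikes from the thing itself.
- arm.search_frame(picture, target): "rect" ([left, top, right, bottom] in pixels, round what is visible of it).
- arm.pinpoint(picture, target): "at" ([column, row] in pixels: a listed point, or the origin of a listed thing).
The state is a dict: "time": time; "q": joint angles; "joint_velocities": joint speeds; "joint_torque": joint torques, N m; "ee_pos": TCP position; "tcp_rot": TCP orientation; "force": force on the tool from outside, world axes, zero at the start; "wrist_torque": the same for the moment, N m; "grip_width": finger opening in m; "gripper_force": force on a finger pad.
Only numpy, scipy, OpenCV 4.12 (cv2) and the standard library are available. Lean on these libraries where they do the work, as an engineer would, in place of code of your own. Each camera call takes 0.05 s, during which the arm holds its last target. There are 200 camera calls.

## Working session

There is one attempt and no reset: what is moved stays moved. The work goes in short steps, Python scripts to look and compute and a tool call to move; the robot and the scene stay as the last step left them, time stands still between calls to the robot, and variables do not carry over. Pictures are saved under pics/ and viewed, at most 10 in all, crops included, and the job is handed in when it is done.

Besides the shell and the picture viewer there is one more tool, called after "Request:" by a JSON object that holds its "op" and its "data". send_rows: Moves the arm, as the interface text tells. Its arguments: {"type":"object","properties":{"commands":{"type":"array","items":{"type":"number"}},"grip_force":{"type":"number"}},"required":["commands"]}

```bash
mkdir -p pics; cat > h.py <<'E'
import numpy as np, cv2, json
from cell import arm
def save(p,f,crop=None,s=1):
    im=p["image"][:,:,::-1]
    if crop: l,t,r,b=crop; im=im[t:b,l:r]
    cv2.imwrite(f,cv2.resize(np.ascontiguousarray(im),None,fx=s,fy=s,interpolation=cv2.INTER_CUBIC))
def ray(p,u,v):
    x=(np.asarray(u,float)-p["cx"])/p["fx"]; y=(np.asarray(v,float)-p["cy"])/p["fy"]
    X,Y=x,y
    for _ in range(10):
        k=1+p["k1"]*(X*X+Y*Y); X,Y=x/k,y/k
    return np.stack([X,Y,np.ones_like(X)],-1)
def ext(p,st=None):
    "camera->world R,t"
    if "R" in p:
        R=np.array(p["R"]).T; return R,-R@np.array(p["t"])
    H=np.array(p["hand_eye"]); Rt=np.array(st["tcp_rot"])
    return Rt@H[:3,:3], Rt@H[:3,3]+np.array(st["ee_pos"])
def at_z(p,u,v,z,st=None):
    R,t=ext(p,st); d=ray(p,u,v)@R.T
    return t+d*((z-t[2])/d[...,2])[...,None]
def cloud(p,st=None):
    R,t=ext(p,st); v,u=np.mgrid[0:400,0:640]
    P=ray(p,u,v)*p["range_z"][...,None]
    return P@R.T+t, p["range_z"]>0
E
python3 - <<'E'
from h import *
print({k:np.round(v,3).tolist() if not isinstance(v,float) else v for k,v in arm.get_state().items()})
for c in ("top","scene"):
    p=arm.camera(c); save(p,f"pics/{c}1.png"); P,ok=cloud(p)
    print(c,p["fx"],p["k1"],ext(p)[1].round(3))
    for n in "jig nest cover_grip heel_tall heel_low heel_round tin jar awl hammer brush".split():
        for d in arm.pinpoint(p,n)[:4]:
            u,v=d["at"]; i,j=int(round(v)),int(round(u))
            print(n,round(d["conf"],2),np.round(d["at"],1),P[i,j].round(3) if 0<=i<400 and 0<=j<640 else None)
E
```

```text
{'time': 0.0, 'q': [-1.323, 0.207, 1.543, 0.0, 1.393, -0.15], 'joint_velocities': [-0.0, -0.0, -0.001, -0.001, 0.0, 0.0], 'joint_torque': [0.0, -37.088, -28.142, 0.07, 0.036, -0.0], 'ee_pos': [0.223, -0.529, 0.204], 'tcp_rot': [[0.922, 0.387, -0.001], [0.387, -0.922, 0.002], [0.0, -0.002, -1.0]], 'force': [-0.489, -0.422, -0.714], 'wrist_torque': [-0.05, -0.021, -0.032], 'gripper_force': 0.0, 'grip_width': 0.09391521514708981}
top 499.2184955218063 -0.08626077063745557 [ 0.427 -0.007  1.521]
jig 0.77 [263.4 202.8] [0.553 0.166 0.059]
nest 0.65 [272.6 205.7] [0.542 0.134 0.083]
nest 0.64 [273.4 204.5] [0.547 0.134 0.085]
cover_grip 0.87 [271.2 204.9] [0.545 0.141 0.074]
heel_tall 0.66 [420.7 235.8] [ 0.443 -0.293  0.062]
heel_tall 0.65 [409.1 262.1] [ 0.369 -0.255  0.06 ]
heel_tall 0.65 [422.1 198.8] [ 0.551 -0.303  0.056]
heel_tall 0.63 [453.2 241.5] [ 0.422 -0.387  0.058]
heel_low 0.78 [361.2 232.1] [ 0.46  -0.121  0.036]
heel_round 0.45 [390.  188.5] [ 0.588 -0.211  0.045]
tin 0.81 [337.3 161.1] [ 0.674 -0.056  0.046]
tin 0.21 [361.3 230.6] [ 0.464 -0.122  0.026]
jar 0.72 [263.7 20
[... 437 characters left out ...]
] [ 0.477 -0.3    0.011]
heel_tall 0.8 [196.  227.3] [ 0.439 -0.301  0.06 ]
heel_tall 0.64 [217.5 270.7] [ 0.58  -0.323  0.015]
heel_tall 0.6 [163.2 256.5] [ 0.444 -0.406  0.02 ]
heel_low 0.73 [184.  294.5] [ 0.604 -0.426  0.022]
heel_low 0.59 [258.3 221.7] [ 0.481 -0.133  0.02 ]
heel_round 0.91 [260.2 258.4] [ 0.605 -0.214  0.012]
tin 0.59 [324.2 244.9] [ 0.698 -0.076  0.038]
tin 0.23 [347.3 200.1] [0.593 0.115 0.045]
jar 0.83 [307.2 281.4] [ 0.764 -0.192  0.033]
awl 0.76 [381.2 163.9] [0.457 0.439 0.002]
awl 0.27 [204.9 246.5] [ 0.479 -0.302  0.021]
hammer 0.85 [399.3 223.7] [0.747 0.178 0.01 ]
hammer 0.72 [325.3 248.8] [ 0.703 -0.077  0.028]
brush 0.61 [181.7 294.5] [ 0.601 -0.43   0.022]
```

View pics/top1.png

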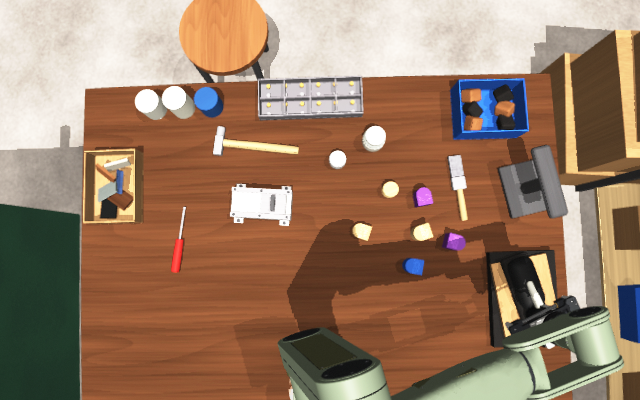

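View pics/scene1.png

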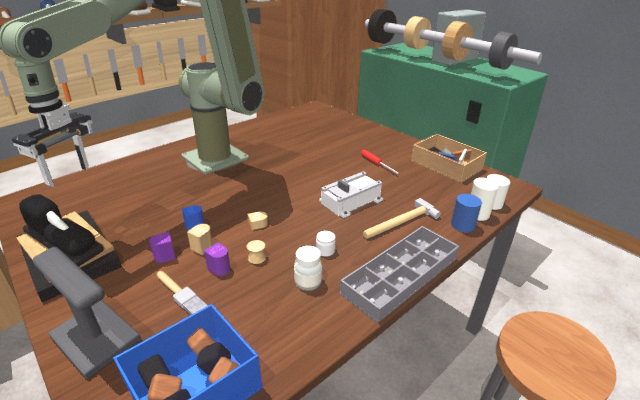

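The top view shows two pale wooden D-shaped heels, at (422,232) and (362,231), and a round waisted heel at (390,189). The blue heel at (413,266) and the purple ones at (455,241) and (424,195) are look-alikes. The heel at (422,232) measures about 60 mm high and is wooden, so it should be heel_tall. The one at (362,231) reads about 30 mm, so it is heel_low. The jig is at (262,204), with the cover rib at (273,204). I'll confirm the heel with a crop and fit the poses.

```bash
python3 - <<'E'
from h import *
p=arm.camera("top"); P,ok=cloud(p); save(p,"pics/crop.png",(210,140,480,290),2.9)
def rect(m,name):
    xy=P[m][:,:2].astype(np.float32); print(name,len(xy),[np.round(a,3) for a in cv2.minAreaRect(xy)],xy.mean(0).round(3),np.median(P[m][:,2]).round(4))
v,u=np.mgrid[0:400,0:640]
box=lambda l,t,r,b:(u>=l)&(u<=r)&(v>=t)&(v<=b)&ok
for n,b in dict(tall=(410,218,436,243),low=(350,221,374,243)).items():
    m=box(*b); z=P[...,2]; h=np.percentile(z[m],95); print(n,"top z",h.round(4)); rect(m&(z>h-0.012),n)
m=box(225,180,297,230); rect(m&(P[...,2]>0.04),"jigblock"); rect(m&(P[...,2]>0.067),"rib")
st=arm.get_state(); print(np.array(arm.camera("wrist")["hand_eye"]).round(3).tolist())
E
```

```text
tall top z 0.0619
tall 254 [array([ 0.454, -0.298]), array([0.043, 0.054]), np.float64(16.71)] [ 0.454 -0.298] 0.0592
low top z 0.031
low 236 [array([ 0.464, -0.122]), array([0.052, 0.043]), np.float64(68.922)] [ 0.464 -0.124] 0.0267
jigblock 1796 [array([0.554, 0.174]), array([0.179, 0.089]), np.float64(85.309)] [0.554 0.173] 0.0537
rib 67 [array([0.535, 0.155]), array([0.034, 0.083]), np.float64(40.499)] [0.55  0.138] 0.0787
[[0.0, -0.971, -0.239, 0.069], [1.0, 0.0, -0.0, -0.0], [0.0, -0.239, 0.971, -0.18], [0.0, 0.0, 0.0, 1.0]]
```

View pics/crop.png

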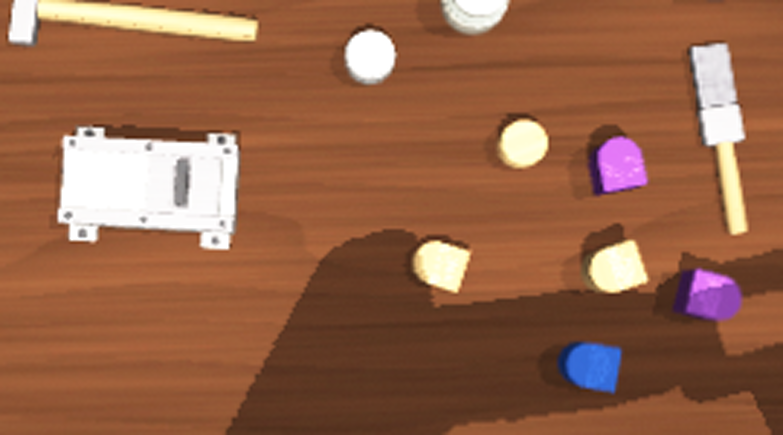

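In the crop, the wooden tall heel is at (615,267): 43x54 mm plan, top at about 60 mm, rounded end to the left. The low one is at (440,265). The look-alikes around the tall heel are clearly purple or blue, so heel_tall is the one at world (0.454,-0.298), yaw about 17°. The jig centre is (0.554,0.174) with yaw about -4.7°. I'll move above the jig now.

Request:
{"op": "send_rows", "data": {"commands": [0,0,0,0.96,-0.87,0,-1,0,0,0,0.96,-0.87,0,-1,0,0,0,0.96,-0.87,0,-1,0,0,0,0.96,-0.87,0,-1,0,0,0,0.96,-0.87,0,-1,0,0,0,0.96,-0.87,0,-1,0,0,0,0.96,-0.87,0,-1,0,0,0,0.96,-0.87,0,-1,0,0,0,0.96,-0.87,0,-1,0,0,0,0.96,-0.87,0,-1,0,0,0,0.96,-0.87,0,-1,0,0,0,0.96,-0.87,0,-1]}}

```text
time: 2.8
ee_pos: [0.4865, 0.0351, 0.2058]
tcp_rot: [[0.922, 0.388, 0.001], [0.388, -0.922, -0.0], [0.001, 0.001, -1.0]]
force: [-0.2, -0.6, -0.3]
grip_width: 0.0007
gripper_force: 0.0
```

Request:
{"op": "send_rows", "data": {"commands": [0,0,0,0.96,-0.87,0,-1,0,0,0,0.96,-0.87,0,-1,0,0,0,0.96,-0.87,0,-1,0,0,-0.98,0,0,0,-1,0,0,-0.98,0,0,0,-1,0,0,-0.98,0,0,0,-1,0,0,-0.98,0,0,0,-1,0,0,-0.98,0,0,0,-1,0,0,-0.98,0,0,0,-1,0,0,-0.98,0,0,0,-1,0,0,-0.98,0,0,0,-1]}}

```text
time: 4.18
ee_pos: [0.5516, 0.1743, 0.2055]
tcp_rot: [[0.074, 0.997, 0.0], [0.997, -0.074, 0.0], [0.0, 0.0, -1.0]]
force: [0.1, 1.7, 0.4]
grip_width: 0.0003
gripper_force: 0.0
```

```bash
python3 - <<'E'
from h import *
st=arm.get_state(); p=arm.camera("wrist"); save(p,"pics/w1.png"); P,ok=cloud(p,st)
print(np.array(st["ee_pos"]).round(4),np.array(st["tcp_rot"]).round(3).tolist(),np.round(st["q"],2),st["time"])
for n in ("jig","nest","cover_grip"):
    for d in arm.pinpoint(p,n)[:2]: 
        z=dict(jig=0,nest=.05,cover_grip=.0805)[n]; print(n,round(d["conf"],2),d["at"],at_z(p,*d["at"],z,st).round(4))
def rect(m,name):
    xy=P[m][:,:2].astype(np.float32); print(name,len(xy),[np.round(a,4) for a in cv2.minAreaRect(xy)],np.median(P[m],0).round(4))
z=P[...,2]; near=ok&(abs(P[...,0]-.554)<.13)&(abs(P[...,1]-.174)<.16)
rect(near&(z>.043)&(z<.1),"block"); rect(near&(z>.07)&(z<.1),"rib")
rect(near&(z>.005)&(z<.1),"all"); print(np.histogram(z[near],bins=np.arange(-.01,.11,.01)))
E
```

```text
[0.5516 0.1743 0.2055] [[0.074, 0.997, 0.0], [0.997, -0.074, 0.0], [0.0, 0.0, -1.0]] [0.16 0.21 1.53 0.   1.39 0.23] 4.175
jig 0.86 [320.1, 174.9] [0.5538 0.1766 0.    ]
nest 0.95 [322.3, 224.6] [0.5527 0.1327 0.05  ]
nest 0.18 [321.8, 175.0] [0.5559 0.185  0.05  ]
block 13374 [array([0.5557, 0.1768]), array([0.1738, 0.0883]), np.float64(85.2606)] [0.5584 0.1951 0.0563]
rib 381 [array([0.5527, 0.1412]), array([0.0111, 0.0438]), np.float64(79.0343)] [0.5549 0.1433 0.0803]
all 14185 [array([0.5558, 0.1767]), array([0.1738, 0.1205]), np.float64(85.3107)] [0.5582 0.1955 0.0559]
(array([ 4710, 34398,   267,     0,     0,   670,  9827,  2496,   165,
         216,     0]), array([-0.01,  0.  ,  0.01,  0.02,  0.03,  0.04,  0.05,  0.06,  0.07,
        0.08,  0.09,  0.1 ]))
```

View pics/w1.png

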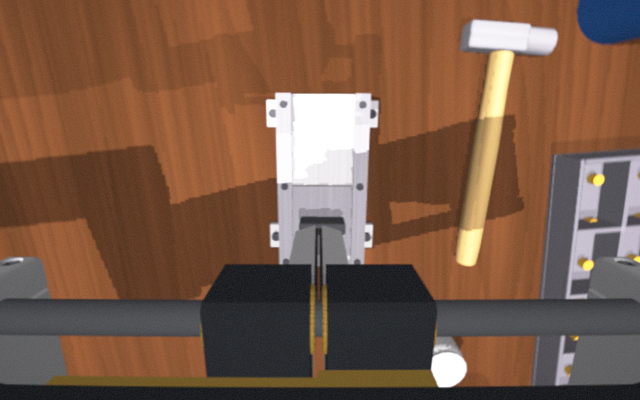

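The wrist view shows the jig block from (275,95) downward, with the rib at (322,225) partly behind the shut fingers. The depth fit agrees with the top view: jig (0.5555,0.1747), yaw -4.7°, cover at about 9 mm. Next I go down on the -y side of the rib.

Request:
{"op": "send_rows", "data": {"commands": [0,0,0,-0.8,0.04,0,-1,0,0,0,-0.8,0.04,0,-1,0,0,0,0,0,0.9,-1,0,0,0,0,0,0.9,-1,0,0,0,0,0,0.9,-1,0,0,0,0,0,0.6,-1,0,0,0,0,0,0.28,-1,0,0,0,0,0,0,-1]}}

```text
time: 5.38
ee_pos: [0.5494, 0.1102, 0.0618]
tcp_rot: [[0.079, 0.997, -0.001], [0.997, -0.079, -0.0], [-0.0, -0.001, -1.0]]
force: [0.2, 0.5, -0.4]
grip_width: 0.0002
gripper_force: 0.0
```

Request:
{"op": "send_rows", "data": {"commands": [0,0,0,0.3,0,0,-1,0,0,0,0.3,0,0,-1,0,0,0,0.3,0,0,-1,0,0,0,0.3,0,0,-1,0,0,0,0.2,0,0,-1]}}

```text
time: 6.0
ee_pos: [0.5544, 0.1671, 0.0626]
tcp_rot: [[0.078, 0.997, 0.001], [0.997, -0.078, 0.0], [0.0, 0.001, -1.0]]
force: [0.2, -2.0, 0.6]
grip_width: 0.0005
gripper_force: 0.9
```

Request:
{"op": "send_rows", "data": {"commands": [0,0,0,0.3,0,0,-1,0,0,0,0.2,0,0,-1,0,0,0,0.05,0,0,-1,0,0,0,0,0,0,-1]}}

```text
time: 6.5
ee_pos: [0.5552, 0.1884, 0.0619]
tcp_rot: [[0.078, 0.997, -0.001], [0.997, -0.078, 0.001], [0.001, -0.001, -1.0]]
force: [0.6, -0.7, -0.6]
grip_width: 0.0005
gripper_force: 0.0
```

Request:
{"op": "send_rows", "data": {"commands": [0,0,0,0.06,0,0,-1,0,0,0,0.04,0,0,-1,0,0,0,0,0,0,-1]}}

```text
time: 6.88
ee_pos: [0.5555, 0.1919, 0.0618]
tcp_rot: [[0.078, 0.997, -0.001], [0.997, -0.078, -0.0], [-0.0, -0.001, -1.0]]
force: [0.3, -0.5, -1.0]
grip_width: 0.0007
gripper_force: 0.6
```

Request:
{"op": "send_rows", "data": {"commands": [0,0,0,0.05,0,0,-1,0,0,0,0,0,0,-1]}}

```text
time: 7.12
ee_pos: [0.5556, 0.1929, 0.0618]
tcp_rot: [[0.078, 0.997, -0.002], [0.997, -0.078, -0.002], [-0.002, -0.002, -1.0]]
force: [-2.5, -4.3, -0.5]
grip_width: 0.0005
gripper_force: 2.5
```

Request:
{"op": "send_rows", "data": {"commands": [0,0,0,0.05,0,0,-1,0,0,0,0,0,0,-1]}}

```text
time: 7.38
ee_pos: [0.5556, 0.193, 0.0619]
tcp_rot: [[0.078, 0.997, -0.003], [0.997, -0.078, -0.006], [-0.006, -0.002, -1.0]]
force: [-2.0, -10.0, 1.4]
grip_width: 0.0002
gripper_force: 5.0
```

Request:
{"op": "send_rows", "data": {"commands": [0,0,0,0.05,0,0,-1,0,0,0,0,0,0,-1]}}

```text
time: 7.62
ee_pos: [0.5556, 0.193, 0.0619]
tcp_rot: [[0.078, 0.997, -0.003], [0.997, -0.078, -0.009], [-0.009, -0.003, -1.0]]
force: [-2.4, -14.8, 2.4]
grip_width: 0.0003
gripper_force: 7.4
```

The cover has stopped hard at its end (force rising, no motion). I'll back off, rise, and look at the open nest.

Request:
{"op": "send_rows", "data": {"commands": [0,0,0,-0.3,0,0,-1,0,0,0,0,0,-0.9,-1,0,0,0,0,0,-0.9,-1,0,0,0,0,0,-0.9,-1,0,0,0,-0.8,0,-0.9,-1,0,0,0,-0.9,0,0,-1,0,0,0,-0.8,0,0,-1,0,0,0,0,0,0,-1,0,0,0,0,0,0,-1]}}

```text
time: 8.75
ee_pos: [0.5483, 0.0871, 0.2065]
tcp_rot: [[0.078, 0.997, 0.001], [0.997, -0.078, 0.001], [0.002, 0.001, -1.0]]
force: [-1.0, -0.2, -0.3]
grip_width: 0.0003
gripper_force: 0.0
```

```bash
python3 - <<'E'
from h import *
st=arm.get_state(); p=arm.camera("wrist"); save(p,"pics/w2.png"); P,ok=cloud(p,st)
print(np.array(st["ee_pos"]).round(4),np.array(st["tcp_rot"]).round(3).tolist(),st["time"])
for n in ("jig","nest","cover_grip"):
    for d in arm.pinpoint(p,n)[:2]: 
        z=dict(jig=0,nest=.05,cover_grip=.0805)[n]; print(n,round(d["conf"],2),d["at"],at_z(p,*d["at"],z,st).round(4))
yj=np.array([.0823,.9966]); xj=np.array([.9966,-.0823]); q=P[...,:2]-np.array([.5555,.1747])
X,Y,z=q@xj,q@yj,P[...,2]
near=ok&(abs(X)<.065)&(abs(Y)<.1)&(z>.02)
b=near&(z>.045)&(z<.07); print("block x",np.percentile(X[b],[.5,99.5]).round(4),"y",np.percentile(Y[b],[.5,99.5]).round(4))
r=near&(z>.072)&(z<.09)&(Y>0); print("rib",np.median(X[r]),np.median(Y[r]),np.percentile(Y[r],[2,98]),r.sum())
w=near&(z<.044)&(abs(X)<.035)&(Y>-.08)&(Y<-.01); print("well n",w.sum(),np.percentile(X[w],[1,99]).round(4),np.percentile(Y[w],[1,99]).round(4),np.median(z[w]))
g=p["image"].max(2); d=near&(g<70)&(abs(X)<.035)&(Y>-.08)&(Y<-.01); print("dark pad",d.sum(),np.percentile(X[d],[1,99]).round(4),np.percentile(Y[d],[1,99]).round(4),np.median(z[d]))
E
```

```text
[0.5483 0.0871 0.2065] [[0.078, 0.997, 0.001], [0.997, -0.078, 0.001], [0.002, 0.001, -1.0]] 8.75
jig 0.72 [318.4, 98.2] [0.5555 0.1749 0.    ]
nest 0.6 [320.5, 142.3] [0.5541 0.1305 0.05  ]
cover_grip 0.98 [318.9, 53.6] [0.5584 0.2071 0.0805]
block x [-0.0438  0.0435] y [-0.088   0.0824]
rib -0.0005583114930770218 0.032934854415041535 [0.02812851 0.0387106 ] 776
well n 2961 [-0.0262  0.0259] [-0.0743 -0.0141] 0.0406626777613851
dark pad 30079 [-0.032   0.0321] [-0.0733 -0.0267] 0.3284420989744392
```

View pics/w2.png

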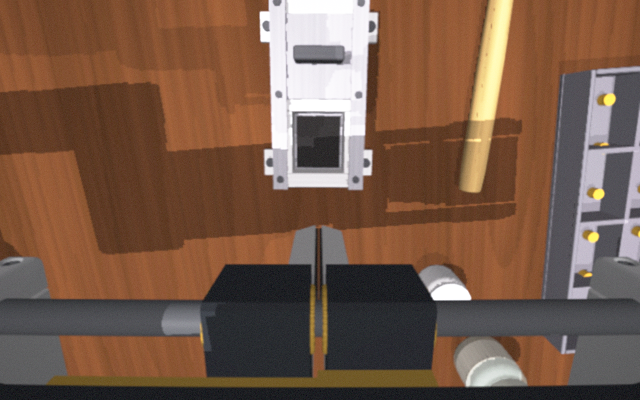

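The cover is fully open, with the rib at +32.9 mm. The well is at pixels (295–343, 112–170), jig x ±26, y -74 to -14, exactly as described, so the jig pose is confirmed. Now to the tall heel.

Request:
{"op": "send_rows", "data": {"commands": [0,0,0,-0.98,-0.07,0,0.36,0,0,0,-0.98,-0.07,0,0.36,0,0,0,-0.98,-0.07,0,0.36,0,0,0,-0.98,-0.07,0,0.36,0,0,0,-0.98,-0.07,0,0.36,0,0,0,-0.98,-0.07,0,0.36,0,0,0,-0.98,-0.07,0,0.36,0,0,0,-0.98,-0.07,0,0.36,0,0,0,-0.98,-0.07,0,0.36,0,0,0,-0.98,-0.07,0,0.36,0,0,0,-0.98,-0.07,0,0.36,0,0,0,-0.98,-0.07,0,0.36]}}

```text
time: 10.45
ee_pos: [0.478, -0.3807, 0.2061]
tcp_rot: [[0.077, 0.997, 0.0], [0.997, -0.077, 0.0], [0.0, 0.0, -1.0]]
force: [0.4, 0.7, -0.4]
grip_width: 0.0637
gripper_force: 0.0
```

Request:
{"op": "send_rows", "data": {"commands": [0,0,-0.88,0,0,0,0.36,0,0,-0.88,0,0,0,0.36,0,0,-0.88,0,0,0,0.36,0,0,0,0,0,0,0.36,0,0,0,0,0,0,0.36]}}

```text
time: 11.08
ee_pos: [0.4779, -0.3797, 0.2061]
tcp_rot: [[-0.285, 0.958, 0.0], [0.958, 0.285, 0.0], [0.0, 0.0, -1.0]]
force: [-0.4, -0.3, -0.4]
grip_width: 0.064
gripper_force: 0.0
```

```bash
python3 - <<'E'
from h import *
st=arm.get_state(); p=arm.camera("wrist"); save(p,"pics/w3.png"); P,ok=cloud(p,st)
R=np.array(st["tcp_rot"]); T=np.array(st["ee_pos"]); print(T.round(4),R.round(3).tolist(),st["time"],st["grip_width"])
for n in ("heel_tall","heel_low"):
    for d in arm.pinpoint(p,n)[:4]: print(n,round(d["conf"],2),d["at"],at_z(p,*d["at"],0.,st).round(4))
z=P[...,2]; near=ok&(np.hypot(P[...,0]-.454,P[...,1]+.298)<.045)
print("zmax",np.percentile(z[near],98))
m=near&(z>.053)&(z<.068); xy=P[m][:,:2].astype(np.float32); c,s,a=cv2.minAreaRect(xy); print(len(xy),np.round(c,4),np.round(s,4),a,np.median(P[m],0))
img=p["image"][m].mean(0); print("colour",img)
d=R.T@(np.array([*c,0])-T); print("centre in tool",d.round(4), "pts in tool x,y pct",np.percentile((xy-T[:2])@R[:2,:2],[1,99],axis=0).round(4).tolist())
E
```

```text
[ 0.4779 -0.3797  0.2061] [[-0.285, 0.958, 0.0], [0.958, 0.285, 0.0], [0.0, 0.0, -1.0]] 11.075 0.06402206216708271
heel_tall 0.97 [268.9, 179.1] [ 0.4238 -0.3984  0.    ]
heel_tall 0.75 [317.5, 101.9] [ 0.4532 -0.2996  0.    ]
heel_tall 0.72 [240.1, 45.4] [ 0.3577 -0.2673  0.    ]
zmax 0.06212781389592338
2502 [ 0.4549 -0.2972] [0.0434 0.0517] 17.198532104492188 [ 0.45484858 -0.29859986  0.06086531]
colour [254.95043965 253.25019984 211.0343725 ]
centre in tool [0.0855 0.0014 0.2061] pts in tool x,y pct [[0.0605, -0.0196], [0.1102, 0.023]]
```

View pics/w3.png

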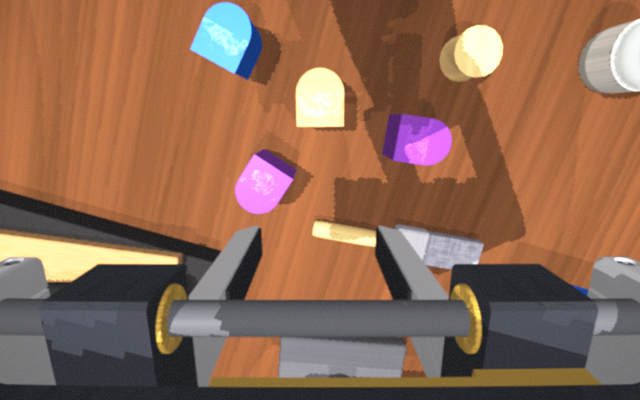

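The wooden heel is at pixel (320,100) with its rounded end up. It measures 43x52 mm with the top at 61 mm, so it is heel_tall. The blue (228,40) and purple (418,140), (265,182) look-alikes leave about 30 mm for the fingers.

Request:
{"op": "send_rows", "data": {"commands": [0,0,0,0.7,0.03,0,0.36,0,0,0,0.7,0,0,0.36,0,0,0,0.65,0,0,0.36,0,0,0,0,0,0.9,0.36,0,0,0,0,0,0.9,0.36,0,0,0,0,0,0.9,0.36,0,0,0,0,0,0.8,0.36,0,0,0,0,0,0.5,0.36,0,0,0,0,0,0.2,0.36,0,0,0,0,0,0,0.36]}}

```text
time: 12.48
ee_pos: [0.4552, -0.3011, 0.0382]
tcp_rot: [[-0.286, 0.958, -0.0], [0.958, 0.286, 0.0], [0.0, -0.0, -1.0]]
force: [-0.9, -0.1, -0.5]
grip_width: 0.0642
gripper_force: 0.0
```

Request:
{"op": "send_rows", "data": {"commands": [0,0,0,0,0,0,-0.5,0,0,0,0,0,0,-0.5,0,0,0,0,0,0,-0.5,0,0,0,0,0,0,-0.5], "grip_force": 50}}

```text
time: 12.98
ee_pos: [0.4559, -0.3017, 0.0392]
tcp_rot: [[-0.286, 0.958, 0.001], [0.958, 0.286, -0.001], [-0.002, 0.001, -1.0]]
force: [0.4, 0.5, 3.3]
grip_width: 0.0435
gripper_force: 50.0
```

Gripped (43.5 mm). I lift and carry it over the nest.

Request:
{"op": "send_rows", "data": {"commands": [0,0,0,0,0,-0.4,-0.5,0,0,0,0,0,-0.8,-0.5,0,0,0,0,0,-0.9,-0.5,0,0,0,0,0,-0.9,-0.5,0,0,0,0,0,-0.5,-0.5,0,0,0,0,0,0,-0.5]}}

```text
time: 13.72
ee_pos: [0.4562, -0.3021, 0.1807]
tcp_rot: [[-0.286, 0.958, 0.003], [0.958, 0.286, -0.003], [-0.004, 0.002, -1.0]]
force: [0.5, -0.2, -1.5]
grip_width: 0.0435
gripper_force: 50.0
```

Request:
{"op": "send_rows", "data": {"commands": [0,0,0,0.87,0.48,0,-0.5,0,0,0,0.87,0.49,0,-0.5,0,0,0,0.87,0.48,0,-0.5,0,0,0,0.87,0.49,0,-0.5,0,0,0,0.87,0.48,0,-0.5,0,0,0,0.87,0.49,0,-0.5,0,0,0,0.87,0.48,0,-0.5,0,0,0,0.87,0.49,0,-0.5,0,0,0,0.87,0.48,0,-0.5,0,0,0,0.86,0.49,0,-0.5,0,0,0,0.85,0.49,0,-0.5]}}

```text
time: 15.1
ee_pos: [0.5495, 0.1268, 0.1764]
tcp_rot: [[-0.286, 0.958, -0.003], [0.958, 0.286, -0.0], [0.001, -0.003, -1.0]]
force: [-0.1, 0.2, -1.0]
grip_width: 0.0433
gripper_force: 50.0
```

Request:
{"op": "send_rows", "data": {"commands": [0,0,0.88,0,0,0,-0.5,0,0,0.88,0,0,0,-0.5,0,0,0.9,0,0,0,-0.5,0,0,0,0,0,0,-0.5,0,0,0,0,0,0,-0.5]}}

```text
time: 15.72
ee_pos: [0.55, 0.1255, 0.1773]
tcp_rot: [[0.079, 0.997, -0.002], [0.997, -0.079, -0.0], [-0.0, -0.002, -1.0]]
force: [-0.6, -0.2, -2.1]
grip_width: 0.0438
gripper_force: 50.0
```

```bash
python3 - <<'E'
from h import *
st=arm.get_state(); p=arm.camera("wrist"); save(p,"pics/w4.png"); P,ok=cloud(p,st)
R=np.array(st["tcp_rot"]); T=np.array(st["ee_pos"]); print(T.round(4),R.round(4).tolist(),st["time"],st["grip_width"],st["force"])
yj=np.array([.0823,.9966]); xj=np.array([.9966,-.0823]); q=P[...,:2]-np.array([.5555,.1747])
X,Y,z=q@xj,q@yj,P[...,2]
m=ok&(z>T[2]+.012)&(z<T[2]+.03)&(abs(X)<.05)&(abs(Y+.045)<.04)
print("heel top",m.sum(),np.percentile(X[m],[1,99]),np.percentile(Y[m],[1,99]),np.median(z[m]))
c=[.5518,.1299]; print("TCP in jig",(T[:2]-[.5555,.1747])@xj,(T[:2]-[.5555,.1747])@yj)
E
```

```text
[0.55   0.1255 0.1773] [[0.0794, 0.9968, -0.0018], [0.9968, -0.0794, -0.0001], [-0.0003, -0.0018, -1.0]] 15.725 0.04376997023486215 [-0.59631268 -0.19678896 -2.07406199]
heel top 8734 [-0.0314156   0.02924114] [-0.07059506 -0.01940873] 0.19901911451351037
TCP in jig -0.0014426595633255262 -0.04944799110112687
```

View pics/w4.png

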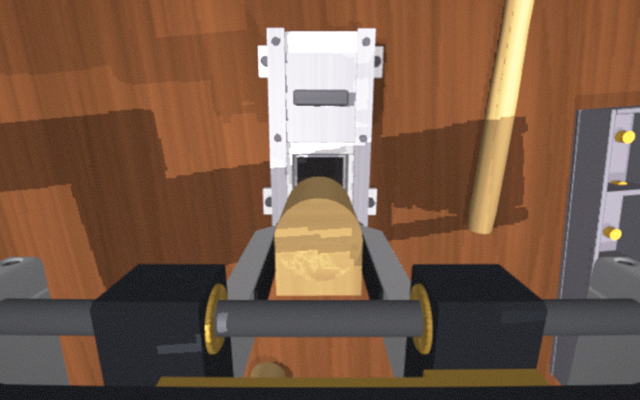

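The heel is held upright between the fingers, with the nest mouth behind it at (320,165). Its centre is at jig y -45 and x about -1.2 mm. I correct x and descend in stages.

Request:
{"op": "send_rows", "data": {"commands": [0,0,0,0,0.03,0.6,-0.5,0,0,0,0,0,0.8,-0.5,0,0,0,0,0,0.5,-0.5,0,0,0,0,0,0.1,-0.5,0,0,0,0,0,0,-0.5]}}

```text
time: 16.4
ee_pos: [0.5521, 0.1255, 0.0985]
tcp_rot: [[0.081, 0.997, 0.0], [0.997, -0.081, 0.0], [0.0, 0.0, -1.0]]
force: [0.2, 0.3, -1.3]
grip_width: 0.0437
gripper_force: 50.0
```

Request:
{"op": "send_rows", "data": {"commands": [0,0,0,0,0,0.1,-0.5,0,0,0,0,0,0.1,-0.5,0,0,0,0,0,0.1,-0.5,0,0,0,0,0,0,-0.5]}}

```text
time: 16.9
ee_pos: [0.5515, 0.1255, 0.0858]
tcp_rot: [[0.081, 0.997, -0.001], [0.997, -0.081, -0.0], [-0.0, -0.001, -1.0]]
force: [0.2, 0.2, -2.0]
grip_width: 0.044
gripper_force: 50.0
```

Request:
{"op": "send_rows", "data": {"commands": [0,0,0,0,0,0.1,-0.5,0,0,0,0,0,0.1,-0.5,0,0,0,0,0,0,-0.5]}}

```text
time: 17.27
ee_pos: [0.552, 0.1256, 0.0789]
tcp_rot: [[0.081, 0.997, 0.0], [0.997, -0.081, 0.0], [0.0, 0.0, -1.0]]
force: [-1.7, -0.4, 4.3]
grip_width: 0.0437
gripper_force: 50.0
```

Request:
{"op": "send_rows", "data": {"commands": [0,0,0,0,0,0.1,-0.5,0,0,0,0,0,0.1,-0.5,0,0,0,0,0,0,-0.5]}}

```text
time: 17.65
ee_pos: [0.5521, 0.1256, 0.0715]
tcp_rot: [[0.081, 0.997, 0.0], [0.997, -0.081, -0.0], [0.0, 0.0, -1.0]]
force: [-2.7, -0.2, 7.7]
grip_width: 0.0438
gripper_force: 50.0
```

Contact with the pad came at 0.079 as predicted, and the spring force is rising. I continue in small steps.

Request:
{"op": "send_rows", "data": {"commands": [0,0,0,0,0,0.08,-0.5,0,0,0,0,0,0.05,-0.5,0,0,0,0,0,0,-0.5]}}

```text
time: 18.02
ee_pos: [0.5521, 0.1256, 0.0667]
tcp_rot: [[0.081, 0.997, 0.0], [0.997, -0.081, -0.0], [-0.0, 0.0, -1.0]]
force: [-3.2, 0.2, 8.9]
grip_width: 0.0434
gripper_force: 50.0
```

Request:
{"op": "send_rows", "data": {"commands": [0,0,0,0,0,0.025,-0.5,0,0,0,0,0,0,-0.5]}}

```text
time: 18.27
ee_pos: [0.5521, 0.1256, 0.0658]
tcp_rot: [[0.081, 0.997, 0.0], [0.997, -0.081, -0.0], [-0.0, 0.0, -1.0]]
force: [-3.4, -0.3, 9.6]
grip_width: 0.0437
gripper_force: 50.0
```

Request:
{"op": "send_rows", "data": {"commands": [0,0,0,0,0,0.025,-0.5,0,0,0,0,0,0,-0.5]}}

```text
time: 18.52
ee_pos: [0.5521, 0.1256, 0.0652]
tcp_rot: [[0.081, 0.997, 0.0], [0.997, -0.081, -0.0], [-0.0, 0.0, -1.0]]
force: [-4.2, -0.9, 11.0]
grip_width: 0.0438
gripper_force: 50.0
```

Request:
{"op": "send_rows", "data": {"commands": [0,0,0,0,0,0.025,-0.5,0,0,0,0,0,0,-0.5]}}

```text
time: 18.77
ee_pos: [0.5522, 0.1256, 0.0652]
tcp_rot: [[0.081, 0.997, 0.0], [0.997, -0.081, -0.0], [-0.0, 0.0, -1.0]]
force: [-6.4, -1.5, 15.8]
grip_width: 0.0433
gripper_force: 50.0
```

The TCP has stopped at 0.0652, the predicted stop height, and the force jumped. I'll add one small push for firmness.

Request:
{"op": "send_rows", "data": {"commands": [0,0,0,0,0,0.02,-0.5,0,0,0,0,0,0,-0.5,0,0,0,0,0,0,-0.5]}}

```text
time: 19.15
ee_pos: [0.5521, 0.1256, 0.0651]
tcp_rot: [[0.081, 0.997, -0.0], [0.997, -0.081, -0.0], [-0.0, -0.0, -1.0]]
force: [-8.0, -0.0, 19.7]
grip_width: 0.0433
gripper_force: 50.0
```

```bash
python3 - <<'E'
from h import *
st=arm.get_state(); p=arm.camera("wrist"); save(p,"pics/w5.png"); P,ok=cloud(p,st)
print(np.array(st["ee_pos"]).round(4),np.round(st["force"],1),st["time"],st["grip_width"],np.round(st["joint_velocities"],3))
yj=np.array([.0823,.9966]); xj=np.array([.9966,-.0823]); q=P[...,:2]-np.array([.5555,.1747]); X,Y,z=q@xj,q@yj,P[...,2]
m=ok&(abs(X)<.012)&(abs(Y+.04)<.012)&(z<.12); print("heel top z",np.median(z[m]),m.sum())
r=ok&(z>.074)&(z<.09)&(Y>.01)&(abs(X)<.03); print("rib y",np.median(Y[r]))
E
```

```text
[0.5521 0.1256 0.0651] [-8.  -0.  19.7] 19.15 0.04329825119008159 [-0.001  0.     0.001  0.     0.001 -0.001]
heel top z 0.0868595967945803 2184
rib y 0.03368244266439607
```

View pics/w5.png

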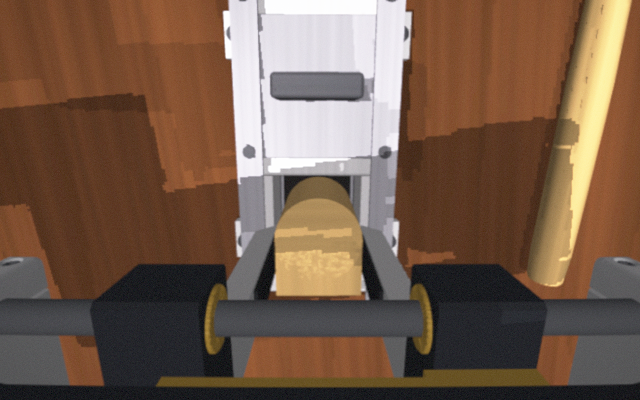

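The heel stands centred in the nest at pixel (318,230). Its top is at 86.9 mm (86 expected at the stop, and the camera reads about 1 mm high). The cover is fully open with its rib at (317,85), and the press is a steady 20 N.

```bash
python3 -c "
from cell import arm
print(arm.finish_job())"
```

```text
the job is handed in; nothing more can be done
None
```

The job is handed in: cover fully open, and the tall wooden heel stands in the nest, still gripped and pressed against the plunger's hard stop at about 20 N; nothing else was touched.

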